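# Report a wrong tag in the tray

## Robot

A 6-joint arm with a two-finger parallel gripper is mounted at the origin on the work surface. World frame = base frame: x ahead of the robot, y to its left, z up, the work surface at z = 0. Lengths are in mm, angles in rad, forces in N, time in s.
With the tool pointing down it reaches from about 375 to 900 mm from the base axis. Payload 3.1 kg.
Tool frame: the origin (TCP) lies between the finger pads, 19 mm behind the fingertips; this is the grasp point; z points along the fingers, y is the line along which they close (so a half turn about z gives the same grasp; the last joint's range is limited). The gripper opens to 87 mm and grips with 3 to 60 N. Pads are 19 mm wide; open, the fingers measure 117 mm over their backs; the gripper's body (75 mm by 190 mm) begins 51 mm behind the grasp point.
Start: joints at [0.975, 0.527, 1.433, -0, 1.181, -0.178], TCP at [253.552, 571.234, 241.248] pointing down, gripper open.
Joint ranges: [-3.08, 3.08], [-0.75, 2.2], [0.22, 2.44], [-1.43, 4.57], [0, 2.65], [-2.85, 2.85]. Speed limits (rad/s): [2.79, 2.79, 3.14, 3.14, 3.14, 3.14].

## Interface

Orientations are given as a unit quaternion [w, x, y, z].
In Python, from rig import ctrl gives the robot as it stands.
- The arm moves only by the tool arm_command, never from a script. Its argument "motion" is a list of rows, each a list of 7 numbers: the finger opening in cm, from 0 to 8.7, then the shift along the tool's x, y, z in cm, then the turn, a rotation vector about the tool's x, y, z in rad. A call has 1 to 8 rows; each row shifts and turns the commanded pose from where the row before left it, along the tool's axes as they then stand; what a row does not reach is not made up. A row lasts 1/12 s, in which the tool goes at most 41.7 mm and 7.16 degrees, less where a joint would pass 70% of its speed; a pose out of reach is approached as far as the arm can. A call with a gripper value outside its range is refused whole. The fingers move at their own pace and stop on an object; "newtons" is the grip in N (left out, the last holds). Time passes only in rows, so rows that do not move let the fingers close. It gives the time, the measured TCP pose, the force, the opening and the grip force at its end, in the units of the state.
- ctrl.get_obs(): the state, without advancing time (a new reading comes with each control period).
- ctrl.get_image(name): name is "scene" or "top"; returns a dict with "color" (480x640x3 uint8, red, green, blue), "fx", "fy", "cx", "cy" (pixels), "R" (3x3) and "t" (3): a world point X has camera coordinates R X + t. Camera axes: x right, y down, z forward; pixel columns grow to the right and rows downward; lengths in mm; the calibration is good to about 2 mm. A picture is of the moment at which its call begins. There is no depth.
- ctrl.job_done(): hands the job in; it is judged then, once.
Trained networks look in the newest picture that a camera, given by its name, has taken for a name from the list of things; names that differ only in an ending like _2 or _b are one class to them, and where a whole thing is asked for, a point or a joint stands for the part that bears it (a point fixed in the world has none). Each returns a list of dicts, best first, with "p" (0 to 1); they miss things now and then, are a little off and sometimes report something else, mostly with a low value. They report only what shows in the picture. A call takes as long as a camera call. They do not tell look-alikes from the thing itself.
- ctrl.search_frame(target, camera): "extent" ([left, top, right, bottom] in pixels, round what is visible of it).
- ctrl.regions_of(target, camera): "region" (480x640 bool, what is visible of it) and "extent" ([left, top, right, bottom] in pixels, round what is visible of it).
- ctrl.pinpoint(target, camera): "location" ([column, row] in pixels: a listed point, or the origin of a listed thing).
The state is a dict: "time": time; "q": joint angles; "joint_velocities": joint speeds; "effort": joint torques, N m; "tcp_pos": TCP position; "eef_rot": TCP orientation; "contact_force": force on the tool from outside, world axes, zero at the start; "wrist_torque": the same for the moment, N m; "finger_gap": opening from 0.0 (shut) to 1.0 (fully open); "gripper_force": force on a finger pad.
Only numpy, scipy, OpenCV 4.12 (cv2) and the standard library are available. Lean on these libraries where they do the work, as an engineer would, in place of code of your own. Each camera call takes 0.05 s, during which the arm holds its last target. There are 200 camera calls.

## Task

One tag in the black tray is taller than the others and does not belong there. Show this to the overhead camera: point straight down at the tall tag with the fingertips about two centimetres above its top and stay there for two seconds, then point in the same way at the middle of the open mouth of the round tub (where the tag should go) for two seconds, and then press the large round button of the call box fully down, where it stays. Do not touch any tag, the tub or the square bin, leave the small square button alone and all the other things where they are.

Things in the scene. Friction and masses are not known exactly. Their poses are not given: they have to be found in the camera images.
- tag_tall_top (a point): centre of the top face of the tall tag: z up, x along the tag's 50 mm width, y across its 13 mm thickness. About 73 mm above the table. It is the one tag of the row that stands 23 mm higher than its neighbours, whose slots are 40 mm apart centre to centre
- tag_tall: the tall tag: an upright white plastic slab with a grey face, 50 mm wide (x), 13 mm thick (y), 68 mm tall (z), loose in one of the five tray slots, any of them; origin at the centre of its underside, 5 mm above the table
- tag1: an ordinary white tag, 50 x 13 x 45 mm (x, y, z), standing loose in a tray slot; origin at the centre of its underside; its top is 50 mm above the table
- tag2: another ordinary tag, as tag1
- tag3: another ordinary tag, as tag1
- tag4: another ordinary tag, as tag1
- tray: fixed black tray, 66 mm (x) by 216 mm (y), walls 22 mm high, with five slots in a row along its y axis, 40 mm apart; origin at the centre of its underside; all five slots hold a tag
- tub_rim (a point): centre of the open mouth of the round tub, level with its rim, 70 mm above the table; z up
- tub: loose round grey plastic tub, open on top, 96 mm across its rim, 70 mm high, 3 mm wall, empty; origin at the centre of its underside
- bin: loose square grey plastic bin, open on top, 90 x 90 x 70 mm, beside the tub at either end of the same side of the table; origin at the centre of its underside; not wanted
- callbox: fixed grey box, 90 mm (x) by 150 mm (y), 45 mm high, with two black buttons on its flat top; origin at the centre of its underside; the round button's centre is at y = +35 mm, the square one's at y = -42 mm in its frame
- call_top (a point): centre of the top face of the large round button, 40 mm in diameter, 14 mm proud of the box (59 mm above the table) when up, 6 mm proud when fully down; z up
- call (a joint): travel of the large round button, m: 0 up, 0.008 fully down at its stop; it slides straight down against about 3.5 N of friction, has no spring and stays where it is left
- small_top (a point): centre of the top of the small square button, 15 x 15 mm, 10 mm proud of the box; not to be pressed
- small (a joint): travel of the small square button, m: 0 up, 0.005 fully down; sprung, about 4 N
- scanner: loose black hand-held code scanner lying on its side, 50 mm high: head 50 x 90 mm (x, y), a 28 mm thick handle running 105 mm along +x from the origin; origin on the table under the far end of the head
- tape: loose roll of tape lying flat, 90 mm across, 48 mm high; origin at the centre of its underside
- mouse: loose black computer mouse, 100 x 56 x 32 mm; origin at the centre of its underside
Things that resemble listed ones, but are neither listed nor needed, are in the scene too. What is shaped like the tub but orange is not meant.

How it is judged (in metres and radians):
On the way, in this order (a step that is already met when the one before it is completed fails the run):
1. fingertips held just above the tall tag (horizontal distance between the grasp point and tag_tall_top below 0.016 m and z of the grasp point in the frame of tag_tall_top between 0.019 and 0.07 m), for 1.5 s.
2. fingertips held just above the middle of the round tub's mouth (horizontal distance between the grasp point and tub_rim below 0.025 m and z of the grasp point in the frame of tub_rim between 0.019 and 0.07 m), for 1.5 s.
3. large round button pressed fully down (value of joint call above 0.006 m), for 0.1 s.
At the end, for the whole second after the job is handed in: Pointed, 1.5 s each: TCP 19 to 70 mm above the point, within 16 mm sideways of the tall tag, 25 mm of the tub's centre. At the end: round button 6 mm down or more, small one up (2 mm), tags and tub within 8 mm of their starts, tall tag upright, bin, scanner, tape, mouse within 15 mm (value of joint call above 0.006 m and value of joint small below 0.002 m and distance of each of tag_tall, tag1, tag2, tag3, tag4, tub from where it was at the start of the episode below 0.008 m and distance of each of bin, scanner, tape, mouse from where it was at the start of the episode below 0.015 m and angle between tag_tall's own z axis and vertical below 0.2 rad); the robot touches nothing.
It fails at once if a tag, the tub or the bin was touched (contact force between any of the fingers, the arm and tag_tall above 0.2 N or contact force between any of the fingers, the arm and tag1 above 0.2 N or contact force between any of the fingers, the arm and tag2 above 0.2 N or contact force between any of the fingers, the arm and tag3 above 0.2 N or contact force between any of the fingers, the arm and tag4 above 0.2 N or contact force between any of the fingers, the arm and tub above 0.2 N or contact force between any of the fingers, the arm and bin above 0.2 N).
It fails at once if the small square button was pressed (value of joint small above 0.002 m).
It fails at once if a bystander was pushed away (distance of any of scanner, tape, mouse from where it was at the start of the episode above 0.015 m).
It also fails if it takes over 51 s, if anything falls off the work surface, if the arm or the gripper's body presses on something with over 40 N, if the wrist force passes 120 N, or if a joint passes its speed limit or range.

## Working session

There is one attempt and no reset: what is moved stays moved. The work goes in short steps, Python scripts to look and compute and a tool call to move; the robot and the scene stay as the last step left them, time stands still between calls to the robot, and variables do not carry over. Pictures are saved under pics/ and viewed, at most 10 in all, crops included, and the job is handed in when it is done.

Besides the shell and the picture viewer there is one more tool, called after "Request:" as a command line: name --pt "numbers of a row" for each row, then --argument value for the rest. arm_command: Moves the arm, as the interface text tells. Its arguments: {"type":"object","properties":{"motion":{"type":"array"},"newtons":{"type":"number"}},"required":["motion"]}

```bash
mkdir -p pics; cat > h.py <<'E'
import numpy as np, cv2
from rig import ctrl
def ray(im,px,z):
    R=np.array(im["R"]);t=np.array(im["t"]).ravel()
    d=R.T@np.array([(px[0]-im["cx"])/im["fx"],(px[1]-im["cy"])/im["fy"],1]);c=-R.T@t
    return c+d*(z-c[2])/d[2]
def tri(ims,pxs):
    A=[];b=[]
    for im,p in zip(ims,pxs):
        R=np.array(im["R"]);t=np.array(im["t"]).ravel();u=(p[0]-im["cx"])/im["fx"];v=(p[1]-im["cy"])/im["fy"]
        A+=[R[0]-u*R[2],R[1]-v*R[2]];b+=[u*t[2]-t[0],v*t[2]-t[1]]
    return np.linalg.lstsq(np.array(A),np.array(b),rcond=None)[0]
E
python3 - <<'E'
from h import *
np.set_printoptions(precision=1,suppress=True)
for c in("top","scene"):
    im=ctrl.get_image(c);cv2.imwrite(f"pics/{c}.png",im["color"][:,:,::-1])
    for n,z in(("tag_tall_top",73),("tag1",5),("tub_rim",70),("tub",0),("bin",0),("call_top",59),("small_top",55),("callbox",0),("tray",0),("scanner",0),("tape",0),("mouse",0)):
        print(c,n,[(round(d["p"],2),np.array(d["location"]),ray(im,d["location"],z)[:2]) for d in ctrl.pinpoint(n,c)][:6])
o=ctrl.get_obs();print(o["tcp_pos"],o["eef_rot"],o["time"])
E
```

```text
top tag_tall_top [(0.66, array([347.8, 274.5]), array([495. , -16.5]))]
top tag1 [(0.74, array([368.1, 278.5]), array([485.1, -64.2])), (0.7, array([311.7, 272.7]), array([500.8,  57.8])), (0.55, array([332.1, 276.3]), array([491.9,  13.8])), (0.47, array([384.4, 280.7]), array([479.4, -99.5])), (0.44, array([485. , 176.3]), array([ 702.6, -327.8])), (0.42, array([350.9, 276. ]), array([491.5, -27. ]))]
top tub_rim [(0.71, array([111.6, 236.8]), array([584.3, 464.9])), (0.58, array([186.8, 242. ]), array([569.8, 311.5]))]
top tub [(0.98, array([193.4, 242. ]), array([574.2, 313.9])), (0.84, array([120.7, 243.9]), array([573.9, 471.6])), (0.38, array([332.7, 272.7]), array([499.6,  12.1]))]
top bin []
top call_top [(0.71, array([482.9, 274.1]), array([ 488.7, -297.8])), (0.4, array([490.8, 269. ]), array([ 498.8, -314.7]))]
top small_top [(0.61, array([483. , 181.3]), array([ 683.3, -307.2])), (0.51, array([520.1, 263.4]), array([ 508.9, -377.8]))]
top callbox [(0.87, array([491. , 268.4]), array([ 500.2, -334.3]))]
top tray [(0.59, array([348.3, 276. ]), array([491.6, -21.7]))]
top s
[... 1069 characters left out ...]
]))]
scene call_top [(0.78, array([164.9, 300.7]), array([ 489.6, -304.4]))]
scene small_top [(0.48, array([126.1, 327.7]), array([ 509.1, -379.9]))]
scene callbox [(0.84, array([156. , 333.2]), array([ 496.7, -337.9]))]
scene tray [(0.94, array([294.4, 265.2]), array([486.5, -27.2])), (0.48, array([282. , 268.2]), array([478.8, -54.4])), (0.39, array([422.1, 299.7]), array([729. , 120.9]))]
scene scanner [(0.62, array([202.5, 406.6]), array([ 689.5, -328.9]))]
scene tape [(0.81, array([421. , 302.7]), array([733.6, 113.1]))]
scene mouse [(0.87, array([336.8, 359.6]), array([ 743.7, -104.2])), (0.46, array([383.3, 197.7]), array([393.1, 318. ]))]
[253.5 571.2 241.2] [-0.   0.2  1.  -0. ] 1.3
```

View pics/top.png

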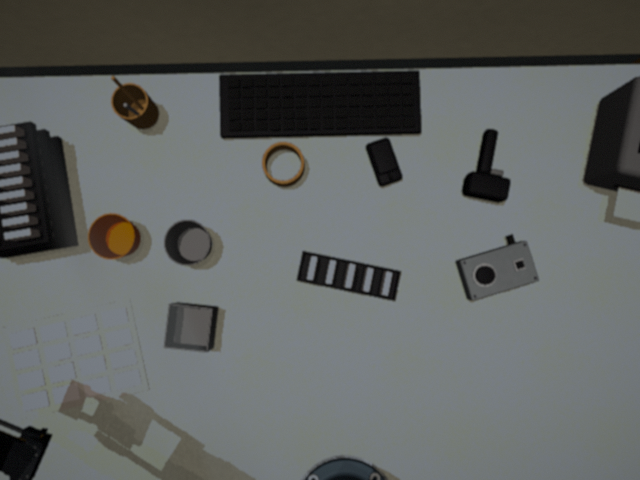

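View pics/scene.png

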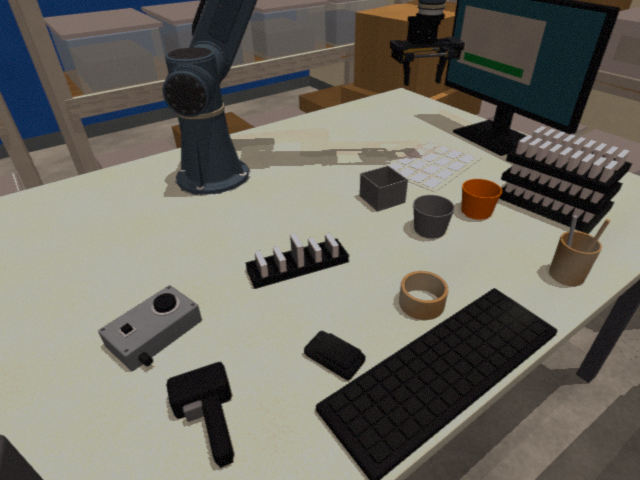

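The top view shows the tray at about (349,276), the grey round tub at (188,242), the orange look-alike at (115,237) and the bin at (193,326). The call box's round button is at (485,274). In the scene view the tall tag is the middle one of the five, its top near (298,238), so it sits at the tray centre.

```bash
cat >> h.py <<'E'
from scipy.spatial.transform import Rotation as Ro
def rot(o):
    q=np.array(o["eef_rot"]);return Ro.from_quat(np.r_[q[1:],q[0]])
def shift(p):
    o=ctrl.get_obs();return rot(o).inv().apply(np.array(p)-o["tcp_pos"])/10
E
python3 - <<'E'
from h import *
np.set_printoptions(precision=3,suppress=True)
a=ctrl.get_image("top");b=ctrl.get_image("scene")
g=cv2.cvtColor(a["color"],cv2.COLOR_RGB2GRAY)
def blobs(m,x0,y0,x1,y1,z,amin):
    n,l,s,c=cv2.connectedComponentsWithStats(m[y0:y1,x0:x1].astype(np.uint8))
    for i in range(1,n):
        if s[i,4]>amin: print(c[i]+[x0,y0],s[i,4],ray(a,c[i]+[x0,y0],z)[:2])
print("tags");blobs(g>110,299,255,400,298,50,40)
print("buttons");blobs(g<60,465,250,530,290,57,15)
for n,pa,pb in(("tag",(347.8,274.5),(293.8,238.6)),("tub",(186.8,242),(435.2,201.6)),("call",(482.9,274.1),(164.9,300.7))):print(n,tri((a,b),(pa,pb)))
for d in ctrl.regions_of("tub","top"): print(d["p"],d["extent"])
print(rot(ctrl.get_obs()).as_matrix(), shift([492,-22,200]),shift([492,-22,113]))
E
```

```text
tags
[375.294 259.5  ] 544 [524.792 -76.164]
[311.634 267.536] 112 [511.37   57.277]
[330.302 271.569] 116 [501.979  18.552]
[349.723 275.294] 119 [493.189 -21.762]
[367.821 279.464] 112 [483.543 -59.291]
[386.583 283.035] 115 [475.11  -98.241]
[323.902 292.312] 592 [459.186  33.005]
buttons
[519.652 264.174] 46 [ 507.323 -376.018]
[484.819 274.8  ] 270 [ 487.086 -302.342]
[465.889 285.111] 27 [ 466.721 -262.043]
tag [492.093 -20.989  74.097]
tub [570.562 310.603  79.567]
call [ 487.545 -301.63    55.327]
0.96 [84.5, 215.4, 140.3, 260.0]
0.72 [163.9, 220.1, 213.3, 268.0]
[[-0.914  0.406 -0.   ]
 [ 0.406  0.914 -0.   ]
 [ 0.    -0.    -1.   ]] [-45.866 -44.546   4.125] [-45.866 -44.545  12.825]
```

Request:
arm_command --pt "0 -1 -1 0 0 0 0" --pt "0 -2.3 -2.2 0 0 0 0" --pt "0 -2.3 -2.2 0 0 0 0" --pt "0 -2.3 -2.2 0 0 0 0" --pt "0 -2.3 -2.2 0 0 0 0" --pt "0 -2.3 -2.2 0 0 0 0" --pt "0 -2.3 -2.2 0 0 0 0" --pt "0 -2.3 -2.2 0 0 0 0" --newtons 5

```text
time: 2.12
tcp_pos: [343.7, 350.6, 241.5]
eef_rot: [0.0, 0.207, 0.978, 0.0]
contact_force: [1.2, -0.7, 0.2]
finger_gap: 0.478
gripper_force: 0.0
```

Request:
arm_command --pt "0 -2.3 -2.2 0 0 0 0" --pt "0 -2.3 -2.2 0 0 0 0" --pt "0 -2.3 -2.2 0 0 0 0" --pt "0 -2.3 -2.2 0 0 0 0" --pt "0 -2.3 -2.2 0 0 0 0" --pt "0 -2.3 -2.2 0 0 0 0" --pt "0 -2.3 -2.2 0 0 0 0" --pt "0 -2.3 -2.2 0 0 0 0"

```text
time: 2.78
tcp_pos: [440.6, 114.9, 241.5]
eef_rot: [0.0, 0.207, 0.978, 0.0]
contact_force: [0.7, 1.2, -0.1]
finger_gap: 0.01
gripper_force: 0.0
```

Request:
arm_command --pt "0 -2.3 -2.2 0 0 0 0" --pt "0 -2.3 -2.2 0 0 0 0" --pt "0 -2.3 -2.2 0 0 0 0" --pt "0 -2 -2.2 0 0 0 0" --pt "0 -1 -1 0 0 0 0" --pt "0 0 0 0 0 0 0" --pt "0 0 0 0 0 0 0" --pt "0 0 0 0 0 0 0"

```text
time: 3.45
tcp_pos: [489.9, -12.2, 241.1]
eef_rot: [-0.001, 0.207, 0.978, 0.0]
contact_force: [-0.0, -0.0, -0.1]
finger_gap: 0.008
gripper_force: 0.0
```

```bash
python3 -c "
from h import *
o=ctrl.get_obs();print(o['tcp_pos'],o['time'],o['finger_gap'],shift([492.5,-21,113]));print(rot(o).as_matrix().round(3))"
```

```text
[489.86870631 -12.19248798 241.06459677] 3.45 0.007811883640449377 [-0.61896661 -0.70292258 12.80520009]
[[-0.914  0.405 -0.001]
 [ 0.405  0.914  0.001]
 [ 0.002  0.    -1.   ]]
```

Request:
arm_command --pt "0 -0.3 -0.4 1 0 0 0" --pt "0 -0.3 -0.3 2 0 0 0" --pt "0 0 0 2.5 0 0 0" --pt "0 0 0 2.5 0 0 0" --pt "0 0 0 2.2 0 0 0" --pt "0 0 0 1.5 0 0 0" --pt "0 0 0 1 0 0 0" --pt "0 0 0 0 0 0 0"

```text
time: 4.12
tcp_pos: [491.7, -21.0, 112.1]
eef_rot: [-0.002, 0.207, 0.978, 0.0]
contact_force: [0.9, 0.0, 0.4]
finger_gap: 0.007
gripper_force: 0.0
```

```bash
python3 -c "
from h import *
for c in ('scene','top'):
  im=ctrl.get_image(c)['color'][:,:,::-1]
  cv2.imwrite('pics/%s2.png'%c,cv2.resize(im[190:310,220:380] if c=='scene' else im[215:335,270:430],(640,480)))
o=ctrl.get_obs();print(o['tcp_pos'],o['time'],shift([492.5,-21,113]))"
```

```text
[493.31265098 -21.62670212 114.15016337] 4.2167 [0.09961934 0.02441997 0.11506512]
```

View pics/scene2.png

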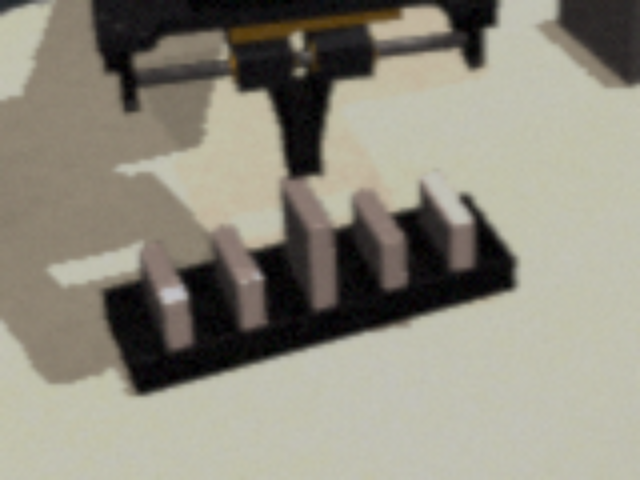

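The closed fingertips, at crop (305,172), hover just over the tall middle tag, whose top is at about (305,198). I'll hold here.

Request:
arm_command --pt "0 0 0 0 0 0 0" --pt "0 0 0 0 0 0 0" --pt "0 0 0 0 0 0 0" --pt "0 0 0 0 0 0 0" --pt "0 0 0 0 0 0 0" --pt "0 0 0 0 0 0 0" --pt "0 0 0 0 0 0 0" --pt "0 0 0 0 0 0 0"

```text
time: 4.88
tcp_pos: [493.4, -22.2, 114.3]
eef_rot: [0.0, 0.207, 0.978, -0.0]
contact_force: [-0.2, -0.9, 0.4]
finger_gap: 0.009
gripper_force: 0.0
```

Request:
arm_command --pt "0 0 0 0 0 0 0" --pt "0 0 0 0 0 0 0" --pt "0 0 0 0 0 0 0" --pt "0 0 0 0 0 0 0" --pt "0 0 0 0 0 0 0" --pt "0 0 0 0 0 0 0" --pt "0 0 0 0 0 0 0" --pt "0 0 0 0 0 0 0"

```text
time: 5.55
tcp_pos: [493.5, -22.1, 114.2]
eef_rot: [0.0, 0.207, 0.978, 0.0]
contact_force: [0.1, -0.2, -0.5]
finger_gap: 0.004
gripper_force: 0.0
```

Request:
arm_command --pt "0 0 0 0 0 0 0" --pt "0 0 0 0 0 0 0" --pt "0 0 0 0 0 0 0" --pt "0 0 0 0 0 0 0" --pt "0 0 0 0 0 0 0" --pt "0 0 0 0 0 0 0" --pt "0 0 0 0 0 0 0" --pt "0 0 0 0 0 0 0"

```text
time: 6.22
tcp_pos: [493.4, -22.1, 114.3]
eef_rot: [0.0, 0.207, 0.978, -0.0]
contact_force: [0.2, 0.2, 0.4]
finger_gap: 0.006
gripper_force: 0.0
```

Request:
arm_command --pt "0 0 0 -1 0 0 0" --pt "0 0 0 -2 0 0 0" --pt "0 0 0 -3 0 0 0" --pt "0 0 0 -2 0 0 0" --pt "0 0 0 0 0 0 0" --pt "0 0 0 0 0 0 0" --pt "0 0 0 0 0 0 0"

```text
time: 6.8
tcp_pos: [492.9, -22.0, 194.2]
eef_rot: [-0.0, 0.207, 0.978, 0.0]
contact_force: [0.6, -0.0, 0.9]
finger_gap: 0.001
gripper_force: 0.0
```

```bash
python3 -c "
from h import *
o=ctrl.get_obs();print(o['tcp_pos'],o['time'],shift([569,313,193]))"
```

```text
[492.89103    -21.9995592  194.20817523] 6.8 [ 6.63629077 33.70656374  0.12083931]
```

Request:
arm_command --pt "0 0.3 1 0 0 0 0" --pt "0 0.5 2.6 0 0 0 0" --pt "0 0.5 2.6 0 0 0 0" --pt "0 0.5 2.6 0 0 0 0" --pt "0 0.5 2.6 0 0 0 0" --pt "0 0.5 2.6 0 0 0 0" --pt "0 0.5 2.6 0 0 0 0" --pt "0 0.5 2.6 0 0 0 0"

```text
time: 7.47
tcp_pos: [535.6, 170.8, 192.7]
eef_rot: [-0.002, 0.207, 0.978, -0.0]
contact_force: [0.5, -0.8, 0.6]
finger_gap: 0.005
gripper_force: 0.0
```

Request:
arm_command --pt "0 0.5 2.6 0 0 0 0" --pt "0 0.5 2.6 0 0 0 0" --pt "0 0.5 2.6 0 0 0 0" --pt "0 0.5 2.6 0 0 0 0" --pt "0 0.5 2.6 0 0 0 0" --pt "0 0.3 1.5 0 0 0 0" --pt "0 0 0 0 0 0 0" --pt "0 0 0 0 0 0 0"

```text
time: 8.13
tcp_pos: [568.5, 313.6, 192.5]
eef_rot: [-0.001, 0.206, 0.978, -0.001]
contact_force: [-0.5, -0.3, 0.6]
finger_gap: 0.006
gripper_force: 0.0
```

```bash
python3 -c "
from h import *
o=ctrl.get_obs();print(o['tcp_pos'],o['time'],shift([569,313,112]))"
```

```text
[568.48906935 313.56152575 192.45426187] 8.1333 [-0.08817571 -0.01052215  8.04529431]
```

Request:
arm_command --pt "0 0 0 1 0 0 0" --pt "0 0 0 2 0 0 0" --pt "0 0 0 2 0 0 0" --pt "0 0 0 2 0 0 0" --pt "0 0 0 1 0 0 0" --pt "0 0 0 0 0 0 0" --pt "0 0 0 0 0 0 0" --pt "0 0 0 0 0 0 0"

```text
time: 8.8
tcp_pos: [570.6, 312.4, 115.1]
eef_rot: [0.001, 0.208, 0.978, 0.0]
contact_force: [-1.1, 0.1, 0.2]
finger_gap: 0.005
gripper_force: 0.0
```

```bash
python3 -c "
from h import *
im=ctrl.get_image('scene')['color'][:,:,::-1]
cv2.imwrite('pics/s3.png',cv2.resize(im[130:250,350:510],(640,480)))
o=ctrl.get_obs();print(o['tcp_pos'],o['time'])"
```

```text
[570.78112172 312.66814717 115.48363187] 8.85
```

View pics/s3.png

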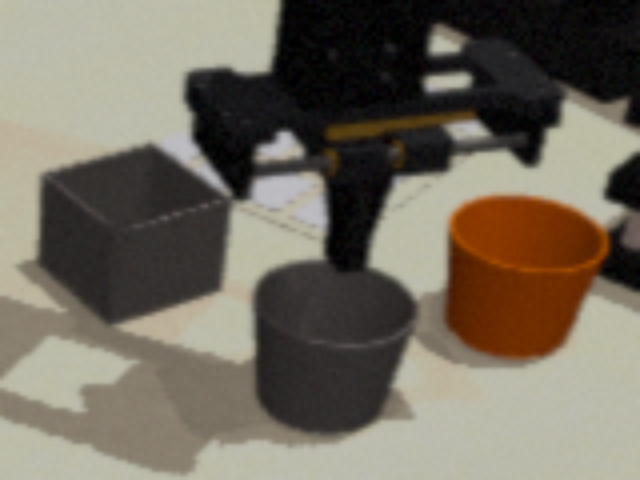

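The fingertips, at crop (350,270), hover over the centre of the grey tub's mouth at (336,308). Allowing for the vertical lean the offset is within a few mm, so I'll hold here.

Request:
arm_command --pt "0 0 0 0 0 0 0" --pt "0 0 0 0 0 0 0" --pt "0 0 0 0 0 0 0" --pt "0 0 0 0 0 0 0" --pt "0 0 0 0 0 0 0" --pt "0 0 0 0 0 0 0" --pt "0 0 0 0 0 0 0" --pt "0 0 0 0 0 0 0"

```text
time: 9.52
tcp_pos: [569.8, 312.7, 114.2]
eef_rot: [-0.0, 0.207, 0.978, -0.0]
contact_force: [-0.3, -0.6, -0.3]
finger_gap: 0.006
gripper_force: 0.0
```

Request:
arm_command --pt "0 0 0 0 0 0 0" --pt "0 0 0 0 0 0 0" --pt "0 0 0 0 0 0 0" --pt "0 0 0 0 0 0 0" --pt "0 0 0 0 0 0 0" --pt "0 0 0 0 0 0 0" --pt "0 0 0 0 0 0 0" --pt "0 0 0 0 0 0 0"

```text
time: 10.18
tcp_pos: [569.8, 312.6, 114.2]
eef_rot: [-0.0, 0.207, 0.978, -0.0]
contact_force: [-0.3, 0.2, -0.3]
finger_gap: 0.004
gripper_force: 0.0
```

Request:
arm_command --pt "0 0 0 0 0 0 0" --pt "0 0 0 0 0 0 0" --pt "0 0 0 0 0 0 0" --pt "0 0 0 0 0 0 0" --pt "0 0 0 0 0 0 0" --pt "0 0 0 0 0 0 0" --pt "0 0 0 0 0 0 0" --pt "0 0 0 0 0 0 0"

```text
time: 10.85
tcp_pos: [569.8, 312.7, 114.3]
eef_rot: [0.0, 0.207, 0.978, 0.0]
contact_force: [-0.1, -0.0, 0.5]
finger_gap: 0.007
gripper_force: 0.0
```

Request:
arm_command --pt "0 0 0 -1 0 0 0" --pt "0 0 0 -2 0 0 0" --pt "0 0 0 -3 0 0 0" --pt "0 0 0 -2 0 0 0" --pt "0 0 0 0 0 0 0" --pt "0 0 0 0 0 0 0" --pt "0 0 0 0 0 0 0"

```text
time: 11.43
tcp_pos: [569.2, 312.5, 194.1]
eef_rot: [-0.0, 0.207, 0.978, -0.0]
contact_force: [0.4, -0.9, -0.2]
finger_gap: 0.007
gripper_force: 0.0
```

```bash
python3 -c "
from h import *
o=ctrl.get_obs();print(o['tcp_pos'],o['q'],o['time'],shift([488,-302,194]))"
```

```text
[569.24767557 312.45138922 194.06069107] [ 3.30206717e-01  6.12752496e-01  1.41229010e+00 -2.91793811e-06
  1.11753138e+00 -8.22765701e-01] 11.4333 [-1.75068600e+01 -5.94560823e+01  3.33079324e-02]
```

Request:
arm_command --pt "0 -0.35 -1.4 0 0 0 0" --pt "0 -0.8 -2.7 0 0 0 0" --pt "0 -0.8 -2.7 0 0 0 0" --pt "0 -0.8 -2.7 0 0 0 0" --pt "0 -0.8 -2.7 0 0 0 0" --pt "0 -0.8 -2.7 0 0 0 0" --pt "0 -0.8 -2.7 0 0 0 0" --pt "0 -0.8 -2.7 0 0 0 0"

```text
time: 12.1
tcp_pos: [539.9, 100.8, 192.9]
eef_rot: [-0.002, 0.207, 0.978, -0.001]
contact_force: [0.1, -0.4, -0.3]
finger_gap: 0.005
gripper_force: 0.0
```

Request:
arm_command --pt "0 -0.8 -2.7 0 0 0 0" --pt "0 -0.8 -2.7 0 0 0 0" --pt "0 -0.8 -2.7 0 0 0 0" --pt "0 -0.8 -2.7 0 0 0 0" --pt "0 -0.8 -2.7 0 0 0 0" --pt "0 -0.8 -2.7 0 0 0 0" --pt "0 -0.8 -2.7 0 0 0 0" --pt "0 -0.8 -2.7 0 0 0 0"

```text
time: 12.77
tcp_pos: [510.6, -121.9, 193.0]
eef_rot: [-0.002, 0.208, 0.978, 0.0]
contact_force: [-0.0, -0.0, 0.2]
finger_gap: 0.007
gripper_force: 0.0
```

Request:
arm_command --pt "0 -0.8 -2.7 0 0 0 0" --pt "0 -0.8 -2.7 0 0 0 0" --pt "0 -0.8 -2.7 0 0 0 0" --pt "0 -0.8 -2.7 0 0 0 0" --pt "0 -0.8 -2.7 0 0 0 0" --pt "0 -0.8 -2.7 0 0 0 0" --pt "0 -0.35 -1.3 0 0 0 0" --pt "0 0 0 0 0 0 0"

```text
time: 13.43
tcp_pos: [487.4, -304.2, 193.2]
eef_rot: [-0.0, 0.209, 0.978, -0.0]
contact_force: [-0.1, 0.3, 0.3]
finger_gap: 0.004
gripper_force: 0.0
```

Request:
arm_command --pt "0 0 0 1 0 0 0" --pt "0 0 0 2 0 0 0" --pt "0 0 0 2 0 0 0" --pt "0 0 0 2 0 0 0" --pt "0 0 0 1 0 0 0" --pt "0 0 0 0 0 0 0" --pt "0 0 0 0 0 0 0" --pt "0 0 0 0 0 0 0"

```text
time: 14.1
tcp_pos: [489.4, -300.9, 114.9]
eef_rot: [0.0, 0.207, 0.978, -0.0]
contact_force: [0.8, 0.3, -0.3]
finger_gap: 0.005
gripper_force: 0.0
```

```bash
python3 -c "
from h import *
im=ctrl.get_image('scene')['color'][:,:,::-1]
cv2.imwrite('pics/s4.png',cv2.resize(im[240:360,90:250],(640,480)))
o=ctrl.get_obs();print(o['tcp_pos'],o['time'],o['contact_force'],shift([488,-302,70]))"
```

```text
[ 489.50006278 -301.29715564  115.2662816 ] 14.15 [ 0.52294454 -0.57576341 -0.75472077] [ 0.11731096 -0.12234565  4.52648583]
```

View pics/s4.png

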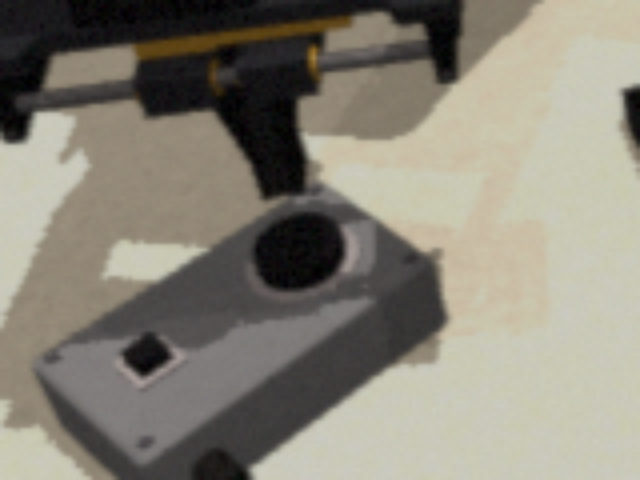

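The fingertips, at crop (285,195), are above the round button at (300,250), with the small button clear at (148,355). I'll press slowly and watch the force.

Request:
arm_command --pt "0 0.1 -0.1 1 0 0 0" --pt "0 0 0 1.2 0 0 0" --pt "0 0 0 1 0 0 0" --pt "0 0 0 0.4 0 0 0" --pt "0 0 0 0.3 0 0 0" --pt "0 0 0 0.2 0 0 0" --pt "0 0 0 0 0 0 0" --pt "0 0 0 0 0 0 0"

```text
time: 14.82
tcp_pos: [487.8, -302.1, 73.4]
eef_rot: [0.001, 0.207, 0.978, -0.0]
contact_force: [-0.4, 0.6, -0.0]
finger_gap: 0.006
gripper_force: 0.0
```

Request:
arm_command --pt "0 0 0 0.1 0 0 0" --pt "0 0 0 0.1 0 0 0" --pt "0 0 0 0.1 0 0 0" --pt "0 0 0 0 0 0 0" --pt "0 0 0 0 0 0 0"

```text
time: 15.23
tcp_pos: [488.0, -302.2, 70.6]
eef_rot: [0.001, 0.207, 0.978, -0.0]
contact_force: [0.8, 0.0, 3.8]
finger_gap: 0.006
gripper_force: 1.6
```

Request:
arm_command --pt "0 0 0 0.1 0 0 0" --pt "0 0 0 0.1 0 0 0" --pt "0 0 0 0 0 0 0" --pt "0 0 0 0 0 0 0"

```text
time: 15.57
tcp_pos: [488.0, -302.2, 70.0]
eef_rot: [0.001, 0.207, 0.978, -0.001]
contact_force: [-0.9, 1.3, 12.4]
finger_gap: 0.01
gripper_force: 6.5
```

The force rose to 12 N at z = 70, so the button is against its stop. I'll retract.

Request:
arm_command --pt "0 0 0 0 0 0 0" --pt "0 0 0 -0.5 0 0 0" --pt "0 0 0 -2 0 0 0" --pt "0 0 0 -3 0 0 0" --pt "0 0 0 -3 0 0 0" --pt "0 0 0 -2 0 0 0" --pt "0 0 0 0 0 0 0" --pt "0 0 0 0 0 0 0"

```text
time: 16.23
tcp_pos: [487.7, -301.9, 174.0]
eef_rot: [0.001, 0.207, 0.978, -0.0]
contact_force: [0.2, -0.4, 0.0]
finger_gap: 0.008
gripper_force: 0.0
```

```bash
python3 -c "
from h import *
im=ctrl.get_image('scene')['color'][:,:,::-1]
cv2.imwrite('pics/s5.png',cv2.resize(im[240:360,90:250],(640,480)))
o=ctrl.get_obs();print(o['tcp_pos'],o['time'],o['contact_force'])"
```

```text
[ 486.95428    -301.32440845  172.78356926] 16.2833 [-1.23904796 -0.40555915 -0.06696821]
```

View pics/s5.png

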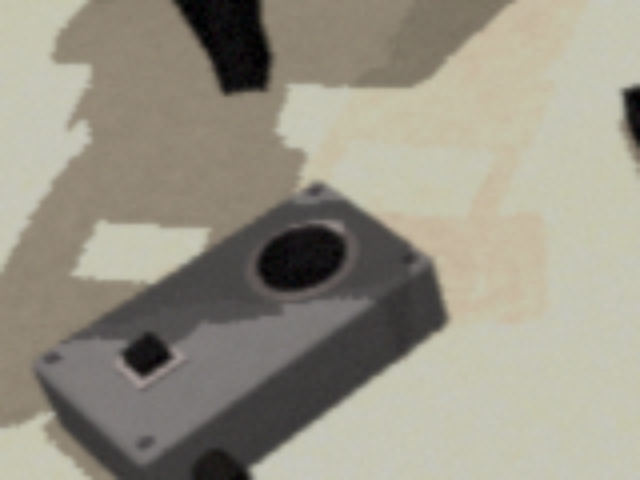

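The round button at (303,257) now sits visibly lower in its collar, the small one at (148,355) looks the same as before, and the gripper is clear of the box.

```bash
python3 -c "
from rig import ctrl
print(ctrl.job_done())"
```

```text
the job is handed in; nothing more can be done
None
```

The job is handed in, with no verdict shown: I pointed at the tall tag (middle slot) and then the round grey tub for about 2 s each, pressed the round button to its stop, and retracted the arm clear.

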